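Move an etching plate to the drying rail

ROBOT

A 6-joint arm with a two-finger parallel gripper is mounted at the origin on the work surface. World frame = base frame: x ahead of the robot, y to its left, z up, the work surface at z = 0. Lengths are in m, angles in rad, forces in N, time in s.
With the tool pointing down it reaches from about 0.4 to 0.825 m from the base axis. Payload 7 kg.
Tool frame: the origin (TCP) lies on the centre line of the jaws, within the pads' length; the fingertips stand 22 mm ahead of it and the grasp point (between the pads) lies 3 mm ahead of it; z points along the fingers, y is the line along which they close (so a half turn about z gives the same grasp; the last joint's range is limited). The gripper opens to 88 mm and grips with 3 to 60 N. Pads are 19 mm wide; open, the fingers measure 130 mm over their backs; the gripper's body (78 mm by 193 mm) begins 47 mm behind the grasp point.
Start: joints at [-0.853, 0.359, 0.012, 0, -1.224, -0.288], TCP at [0.281, -0.614, 0.249] pointing down, gripper open.
Joint ranges: [-3.07, 3.07], [-1.43, 2.12], [-1.02, 1.25], [-3.03, 1.67], [-3.05, -0], [-3.03, 3.03]. Speed limits (rad/s): [2.39, 2.39, 3.01, 3.14, 3.14, 3.14].

INTERFACE

Orientations are given as [roll, pitch, yaw] about the fixed x, y, z axes, in that order (R = Rz(yaw) Ry(pitch) Rx(roll)).
In Python, from station import monitor, viewer, order gives the robot as it stands. The module is installed in compiled form; this text tells all that it offers.
- The arm moves only by the tool servo_tool, never from a script. Its argument "targets" is a list of rows, each an object with "angular": the turn, a rotation vector about the tool's x, y, z in degrees, a list of three; "xyz": the shift along the tool's x, y, z in cm, a list of three; "claw": the finger opening in cm, from 0 to 8.76. A call has 1 to 20 rows; each row shifts and turns the commanded pose from where the row before left it, along the tool's axes as they then stand; what a row does not reach is not made up. A row lasts 1/10 s, in which the tool goes at most 50 mm and 8.59 degrees, less where a joint would pass 70% of its speed; a pose out of reach is approached as far as the arm can. A call is refused whole if a number of a shift passes 5 or a number of a turn 8.59, either way. A call with a gripper value outside its range is refused whole. The fingers move at their own pace and stop on an object; "force" is the grip in N (left out, the last holds). Time passes only in rows, so rows that do not move let the fingers close. It gives the time, the measured TCP pose, the force, the opening and the grip force at its end, in the units of the state.
- monitor.get_state(): the state, without advancing time (a new reading comes with each control period).
- viewer.grab_frame(name): name is "scene" or "top" or "wrist"; returns a dict with "color" (480x640x3 uint8, blue, green, red), "fovy" (degrees; the focal length in pixels is half the picture's height over the tangent of half this angle, whatever the lens; pixels are square), "cx", "cy" (the principal point, pixels), "R" (3x3) and "t" (3): a world point X has camera coordinates R X + t. Camera axes: x right, y down, z forward; pixel columns grow to the right and rows downward; lengths in m; the calibration is good to about 2 mm. The wrist camera is an equidistant fisheye: a pixel r from the principal point sees the ray r / f radians off the axis. A picture is of the moment at which its call begins. There is no depth.
- order.job_done(): hands the job in; it is judged then, once.
The state is a dict: "t": time; "q": joint angles; "qd": joint speeds; "joint_efforts": joint torques, N m; "eef_pos": TCP position; "ee_rot": TCP orientation; "force": force on the tool from outside, world axes, zero at the start; "moment": the same for the moment, N m; "width": finger opening in m; "gripper_force": force on a finger pad.
Only numpy, scipy, OpenCV 4.12 (cv2) and the standard library are available. Lean on these libraries where they do the work, as an engineer would, in place of code of your own. Each camera call takes 0.05 s, during which the arm holds its last target. There are 200 camera calls.

TASK

The large copper etching plate hangs in its carrier on the rail under the stock shelf and should go onto the neighbouring drying rail. Slide back the keeper bar over the drying rail as far as it goes; run the carrier by its black grip lug along to the end of its rail that is next to the drying rail, lift it over the end stops and hang it squarely on the drying rail, beside the small plate already there, without dropping it. Let go, slide the keeper bar fully shut over the rail again, and leave the small plate and everything else on the bench where they are.

Things in the scene. Friction and masses are not known exactly. Their poses are not given: they have to be found in the camera images.
- load_rail (a point): Middle of the loading rail's axis: level steel bar 12 mm thick, axis 220 mm above the table, its posts and brackets behind it (+x). Own y runs along the rail, x points away from the robot, z up. It lies left or right of the drying rail; their facing ends are 50 to 130 mm apart, at one height, a little out of line (x and yaw).
- load_stop (a point): Top of one end stop of the loading rail. An upright steel plate stands at each end of both rails: 28 mm wide in x, 8 mm thick in y, from 12 mm below to 18 mm above the rail axis; at y = +150 and -150 mm on the loading rail. This point is on the +y one.
- shelf_lip (a point): Middle of the top edge of the front lip of the plywood shelf over the loading rail. Shelf: y -90 to +90 mm, underside 30 mm above the rail axis, lip's face 26 mm in front of the axis, rising 100 mm above it. No lifting off beneath it; a gripper must reach the lug leaning back to the robot, 30 to 45 degrees from vertical. The last 60 mm of rail at each end are open above.
- dry_rail (a point): Middle of the drying rail's axis: same bar and height, same axes, same end stops, here at y = +170 and -170 mm. The small plate's carrier hangs near its middle. No shelf; the keeper bar lies over it.
- keeper (a joint): Travel of the aluminium keeper bar (28 mm wide, 300 mm long along the drying rail, underside 26 mm above its axis): 0 = shut, straight over the rail; 0.050 m = fully back, away from the robot (drying rail's own +x), rail free from above. Slides against about 2.5 N and stays where left; starts at 0 to 0.015.
- keeper_knob (a point): Gripping point of the keeper's upright round black knob at the bar's middle: 20 mm across, 32 mm tall (40 to 72 mm above the rail axis). The point is on its axis, 58 mm above the rail axis, 24 mm above the bar's top face, 6 mm in front of the rail axis when shut, and moves with the keeper.
- big_lug (a point): Centre of the black grip lug on the large plate's carrier: flat, 10 mm thick (own y, along the rail), 44 mm long, 22 mm wide, leaning out to the robot and up at 50 degrees above level. 46 mm in front of the rail axis (own x = -46) and 12 mm above it. Own x points away from the robot, z up. Carrier and plate are one rigid piece of about 0.3 kg.
- big_seat (a point): Point of that carrier on the rail's axis when hung: in its inverted-V saddle (24 mm along the rail, top 16 mm above the point, limbs to 13 mm below it and 24 mm to each side). A leg 14 mm wide runs down in front of the rail, own x -20 to -26 mm. The carrier must rise 25 mm or more to pass a stop, but at most 48 mm.
- big_plate (a point): Centre of the large copper plate, 80 mm wide along the rail, 80 mm tall, 3 mm thick; 110 mm below the seat point. Its top edge and the arm that holds it (top face 63 mm below the seat) stay below the rail while the carrier is lifted along it.
- small_seat (a point): Same point of the small plate's carrier (plate 54 mm wide, 55 mm tall; otherwise alike, own black lug), hanging near the middle of the drying rail. Leave it alone. Hang the large plate's seat at least 75 mm from it along the rail and at least 20 mm inside the end stop.
- jar: Bystander: amber ink jar, 66 mm across, 75 mm tall, standing in front of the rails. Origin at the centre of its underside. Leave alone.
- can: Bystander: steel ink can, 80 mm across, 55 mm tall, in front of the rails. Origin at the centre of its underside. Leave alone.
- brayer: Bystander: ink roller with a wooden handle, lying on the right. Origin at the centre of its underside. Leave alone.
- ink_knife: Bystander: ink spatula lying on the left. Origin at the centre of its underside. Leave alone.
- dropper: Bystander: small white bottle, 48 mm across, 85 mm tall, in front of the rails. Origin at the centre of its underside. Leave alone.

How it is judged:
On the way, in this order (a step that is already met when the one before it is completed fails the run):
1. the keeper bar is slid back (at least 44 mm of its 50 mm) (value of joint keeper above 0.044 m), for 0.1 s.
2. the large plate's carrier is lifted above stop height (20 mm or more) at an end of the loading rail (z of big_seat in the frame of load_rail above 0.02 m and (y of big_seat in the frame of load_rail between 0.1 and 0.25 m or y of big_seat in the frame of load_rail between -0.25 and -0.1 m) and x of big_seat in the frame of load_rail between -0.06 and 0.06 m), for 0.1 s.
3. the carrier hangs on the drying rail, let go (x of big_seat in the frame of dry_rail between -0.008 and 0.008 m and z of big_seat in the frame of dry_rail between -0.006 and 0.006 m and (y of big_seat in the frame of dry_rail between 0.06 and 0.16 m or y of big_seat in the frame of dry_rail between -0.16 and -0.06 m) and angle between big_seat's own z axis and vertical below 0.2 rad and contact force between the fingers and big below 0.2 N), for 0.2 s.
4. the keeper bar is shut over the rail again (within 6 mm) (all of step 3 and value of joint keeper below 0.006 m), for 0.2 s.
At the end, for the whole second after the job is handed in: The large plate's carrier hangs released and at rest on the drying rail (seat within 8 mm of the rail axis in x and 6 mm in height, upright within 0.2 rad), 60 to 160 mm from the rail's middle to either side; the small plate's carrier still hangs on that rail; the keeper is shut to within 6 mm (all of step 4 and z of small_seat in the frame of dry_rail between -0.006 and 0.006 m and x of small_seat in the frame of dry_rail between -0.008 and 0.008 m and linear speed of each of big, small below 0.03 m/s); the robot touches nothing.
It fails at once if the large plate's carrier is dropped (faster than 0.5 m/s while not held) (linear speed of big above 0.5 m/s and contact force between the fingers and big below 0.1 N).
It fails at once if the small plate's carrier is shifted by more than 30 mm (distance of small_seat from where it was at the start of the episode above 0.03 m).
It fails at once if something else on the bench is moved by more than 30 mm (distance of any of jar, can, brayer, ink_knife, dropper from where it was at the start of the episode above 0.03 m).
It also fails if it takes over 64 s, if anything falls off the work surface, if the arm or the gripper's body presses on something with over 40 N, if the wrist force passes 120 N, or if a joint passes its speed limit or range.

## Working session

There is one attempt and no reset: what is moved stays moved. The work goes in short steps, Python scripts to look and compute and a tool call to move; the robot and the scene stay as the last step left them, time stands still between calls to the robot, and variables do not carry over. Pictures are saved under pics/ and viewed, at most 13 in all, crops included, and the job is handed in when it is done.

Besides the shell and the picture viewer there is one more tool, called by a JSON object that holds its "op" and its "data". servo_tool: Moves the arm, as the interface text tells. Its arguments: {"type":"object","properties":{"targets":{"type":"array"},"force":{"type":"number"}},"required":["targets"]}

```bash
mkdir -p pics; python3 - <<'E'
from station import monitor, viewer
import cv2,pickle
for n in("scene","top"):
    f=viewer.grab_frame(n);cv2.imwrite(f"pics/{n}0.png",f["color"]);pickle.dump(f,open(f"{n}0.pkl","wb"))
    print(n,f["fovy"],f["cx"],f["cy"],f["R"],f["t"])
print(monitor.get_state())
E
```

```text
scene 53.044600677137026 323.3356445618916 237.89817100835137 [[-0.80981639  0.58633692 -0.02016007]
 [ 0.38404468  0.5038178  -0.7737424 ]
 [-0.44351674 -0.63433165 -0.63317949]] [ 0.43143042 -0.05069273  1.29819719]
top 54.19744981798677 323.0325378218653 230.37127822131077 [[ 0.01160732 -0.99988616  0.00964067]
 [-0.99729432 -0.01227607 -0.07247986]
 [ 0.07258996 -0.00877328 -0.99732328]] [0.00344053 0.5316035  1.06981387]
{'t': 0.1, 'q': array([-8.52888245e-01,  3.59293182e-01,  1.11351362e-02, -2.87534130e-04,
       -1.22410910e+00, -2.88091039e-01]), 'qd': array([ 0.00076811,  0.00020061,  0.00277106,  0.00029426, -0.00117327,
        0.00107136]), 'joint_efforts': array([ 6.18360718e-04, -5.84162486e+01,  2.93752670e+01,  7.01551527e+00,
        1.01989068e-02, -3.63406184e-05]), 'eef_pos': array([ 0.28106598, -0.6132434 ,  0.24772775]), 'ee_rot': array([ 3.14010564e+00, -1.58752126e-04, -2.71187339e+00]), 'force': array([ 0.08177607, -0.5539944 , -0.27836629]), 'moment': array([ 0.02536751,  0.00681767, -0.01594068]), 'gripper_force': 0.0, 'width': 0.08735358923895224}
```

View pics/scene0.png

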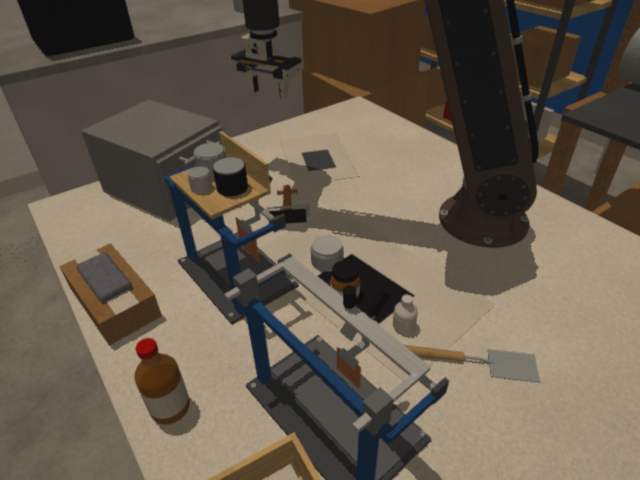

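View pics/top0.png

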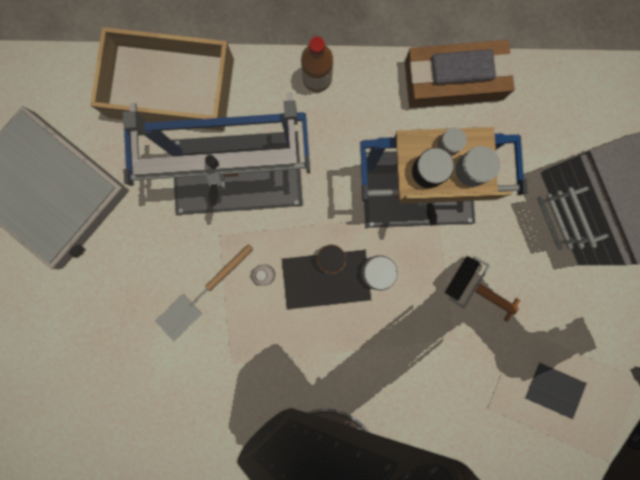

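The drying rail is on the left (+y), with its knob at about (211,161) in the top view. The loading rail and shelf are on the right, around x 362-522, and the big lug is at about (432,213).

```bash
python3 - <<'E'
import cv2
t=cv2.imread("pics/top0.png")
a=cv2.resize(t[95:230,115:315],None,fx=4,fy=4,interpolation=cv2.INTER_CUBIC)
b=cv2.resize(t[120:235,345:545],None,fx=4,fy=4,interpolation=cv2.INTER_CUBIC)
cv2.imwrite("pics/c1.png",cv2.convertScaleAbs(a,alpha=1.5))
cv2.imwrite("pics/c2.png",cv2.convertScaleAbs(b,alpha=1.5))
E
```

```text
(no output)
```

View pics/c1.png

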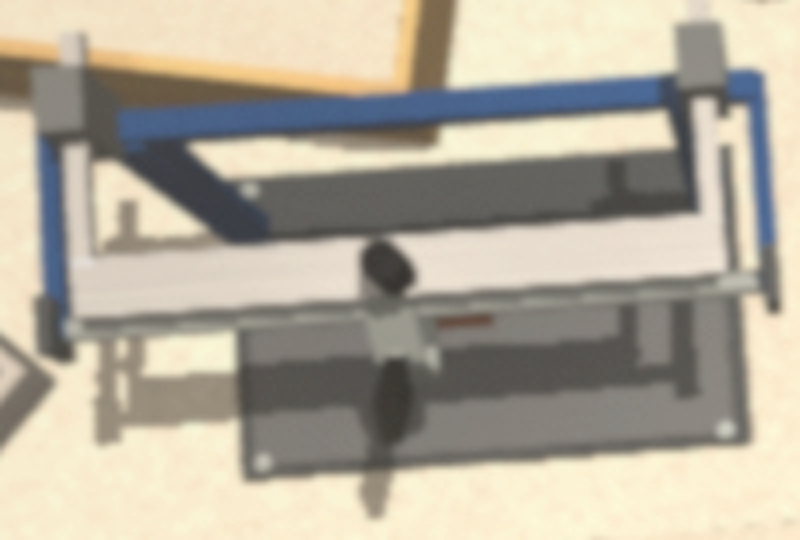

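View pics/c2.png

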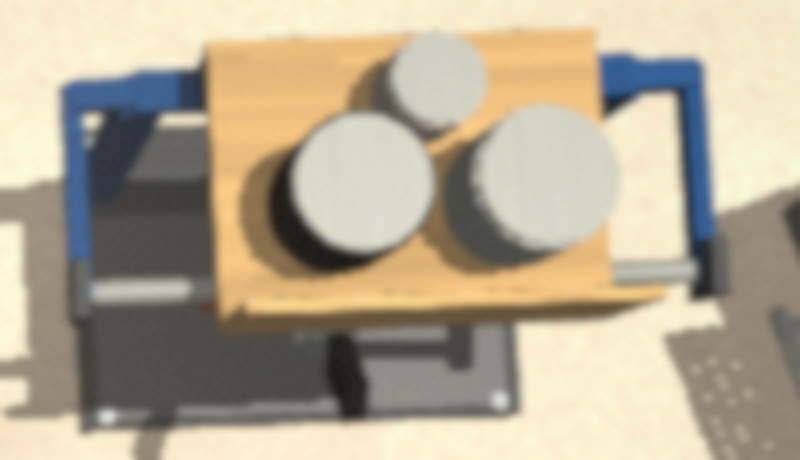

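The crops show four stop tops, at c1 (46,327) and (771,279) and c2 (80,289) and (718,267). The knob top is at c1 (388,266), and the small lug is near (395,400). The big lug is near c2 (345,372).

```bash
cat > h.py <<'E'
import numpy as np,pickle,cv2
def ld(n): return pickle.load(open(n,"rb"))
def F(f): return 240/np.tan(np.radians(f["fovy"]/2))
def atz(f,u,v,z):
    d=np.array([(u-f["cx"])/F(f),(v-f["cy"])/F(f),1]); R=f["R"];C=-R.T@f["t"];d=R.T@d
    return C+d*(z-C[2])/d[2]
def proj(f,X):
    c=f["R"]@np.asarray(X)+f["t"]; return np.array([f["cx"],f["cy"]])+F(f)*c[:2]/c[2]
E
python3 - <<'E'
from h import *
f=ld("top0.pkl"); s=ld("scene0.pkl"); print(-f["R"].T@f["t"])
c1=lambda u,v,z:atz(f,115+u/4,95+v/4,z)
c2=lambda u,v,z:atz(f,345+u/4,120+v/4,z)
P={}
P['dl']=c1(46,327,.238);P['dr']=c1(771,279,.238);P['ll']=c2(80,289,.238);P['lr']=c2(718,267,.238)
for k in P: print(k,P[k].round(4),proj(s,P[k]).round(1))
for a,b in(('dl','dr'),('ll','lr')):
    d=P[a]-P[b];print(np.linalg.norm(d),(P[a]+P[b])/2,np.degrees(np.arctan2(-d[0],d[1])))
print('rail dry', c1(70,330,.226),c1(760,284,.226)); print('rail load',c2(95,290,.226),c2(690,270,.226))
k=c1(388,266,.292);k2=k.copy();k2[2]=.278;print('knob',k,proj(s,k),proj(s,k2))
l=c2(345,372,.232);print('biglug',l,proj(s,l)); l=c1(395,405,.232);print('smalllug',l,proj(s,l))
E
python3 -c "
import cv2
t=cv2.imread('pics/scene0.png')
cv2.imwrite('pics/c3.png',cv2.convertScaleAbs(cv2.resize(t[180:420,210:460],None,fx=2.5,fy=2.5,interpolation=cv2.INTER_CUBIC),alpha=1.6))"
```

```text
[0.45246747 0.01935192 1.10544766]
dl [0.6112 0.3789 0.238 ] [439.6 382.1]
dr [0.6385 0.0418 0.238 ] [285.5 255.9]
ll [ 0.5879 -0.0658  0.238 ] [277.7 216. ]
lr [ 0.6022 -0.365   0.238 ] [204.4 156.8]
0.3382129604994727 [0.62484324 0.21032969 0.238     ] 4.62152945250642
0.29958223564350045 [ 0.59508793 -0.21542425  0.238     ] 2.7401546335386384
rail dry [0.61213427 0.37251787 0.226     ] [0.63856709 0.04726808 0.226     ]
rail load [ 0.58941661 -0.07408942  0.226     ] [ 0.60270518 -0.35697588  0.226     ]
knob [0.63036633 0.20831247 0.292     ] [348.83662723 286.16310971] [348.70949055 292.89317709]
biglug [ 0.55122153 -0.19101528  0.232     ] [261.75679413 184.22055084]
smalllug [0.577593  0.2170855 0.232    ] [378.12485897 302.01921599]
```

View pics/c3.png

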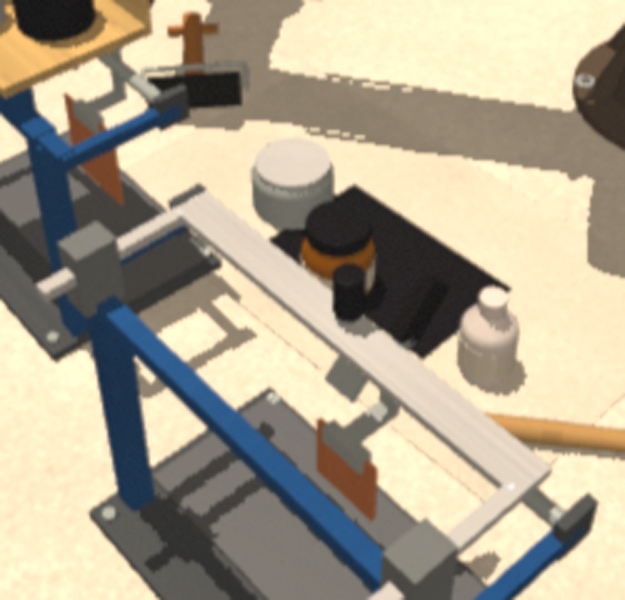

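The measured stop distances are 338 and 299.6 mm, against 340 and 300 mm given, so the calibration holds. The dry rail's middle is at (.625,.210) with yaw 4.6°. The load rail's middle is at (.595,-.215) with yaw 2.7°. The knob is at (.630,.208). I'll raise the arm, turn it and travel over.

{"op": "servo_tool", "data": {"targets": [{"xyz": [0, 0, -3], "angular": [0, 0, 4], "claw": 6}, {"xyz": [0, 0, -3], "angular": [0, 0, 4], "claw": 6}, {"xyz": [0, 0, -3], "angular": [0, 0, 4], "claw": 6}, {"xyz": [0, 0, -3], "angular": [0, 0, 4], "claw": 6}, {"xyz": [0, 0, -3], "angular": [0, 0, 4], "claw": 6}, {"xyz": [-2, 3.8, 0], "angular": [0, 0, 0], "claw": 6}, {"xyz": [-2, 3.8, 0], "angular": [0, 0, 0], "claw": 6}, {"xyz": [-2, 3.8, 0], "angular": [0, 0, 0], "claw": 6}, {"xyz": [-2, 3.8, 0], "angular": [0, 0, 0], "claw": 6}, {"xyz": [-2, 3.8, 0], "angular": [0, 0, 0], "claw": 6}, {"xyz": [-2, 3.8, 0], "angular": [0, 0, 0], "claw": 6}, {"xyz": [-2, 3.8, 0], "angular": [0, 0, 0], "claw": 6}, {"xyz": [-2, 3.8, 0], "angular": [0, 0, 0], "claw": 6}, {"xyz": [-2, 3.8, 0], "angular": [0, 0, 0], "claw": 6}, {"xyz": [-2, 3.8, 0], "angular": [0, 0, 0], "claw": 6}, {"xyz": [-2, 3.8, 0], "angular": [0, 0, 0], "claw": 6}, {"xyz": [-2, 3.8, 0], "angular": [0, 0, 0], "claw": 6}, {"xyz": [0, 0, 0], "angular": [0, 0, 0], "claw": 6}], "force": 20}}

```text
t: 1.9
eef_pos: [0.4849, -0.136, 0.3979]
ee_rot: [3.141, -0.001, -3.057]
force: [0.3, -0.2, -0.0]
width: 0.0596
gripper_force: 0.0
```

{"op": "servo_tool", "data": {"targets": [{"xyz": [-1.9, 3.7, 0], "angular": [0, 0, 0], "claw": 6}, {"xyz": [-1.9, 3.7, 0], "angular": [0, 0, 0], "claw": 6}, {"xyz": [-1.9, 3.7, 0], "angular": [0, 0, 0], "claw": 6}, {"xyz": [-1.9, 3.7, 0], "angular": [0, 0, 0], "claw": 6}, {"xyz": [-1.9, 3.7, 0], "angular": [0, 0, 0], "claw": 6}, {"xyz": [-1.9, 3.7, 0], "angular": [0, 0, 0], "claw": 6}, {"xyz": [-1.9, 3.7, 0], "angular": [0, 0, 0], "claw": 6}, {"xyz": [-1.9, 3.7, 0], "angular": [0, 0, 0], "claw": 6}, {"xyz": [-2.0, 3.5, 0], "angular": [0, 0, 0], "claw": 6}, {"xyz": [0, 0, 0], "angular": [0, 0, 0], "claw": 6}, {"xyz": [0, 0, 0], "angular": [0, 0, 0], "claw": 6}]}}

```text
t: 3.0
eef_pos: [0.6285, 0.2046, 0.397]
ee_rot: [-3.14, -0.002, -3.06]
force: [0.0, -0.2, 0.6]
width: 0.0599
gripper_force: 0.0
```

```bash
python3 - <<'E'
from station import monitor, viewer
import cv2,pickle
f=viewer.grab_frame("wrist");cv2.imwrite("pics/w1.png",f["color"]);pickle.dump(f,open("w1.pkl","wb"))
s=monitor.get_state();print(s["eef_pos"],s["ee_rot"],s["q"])
E
```

```text
[0.62838447 0.20381998 0.39785416] [-3.14081829e+00 -1.18157719e-03 -3.06059912e+00] [ 6.08269264e-01  2.85752458e-01  2.38011011e-01  7.47266793e-05
 -1.52446562e+00 -2.09807511e+00]
```

View pics/w1.png

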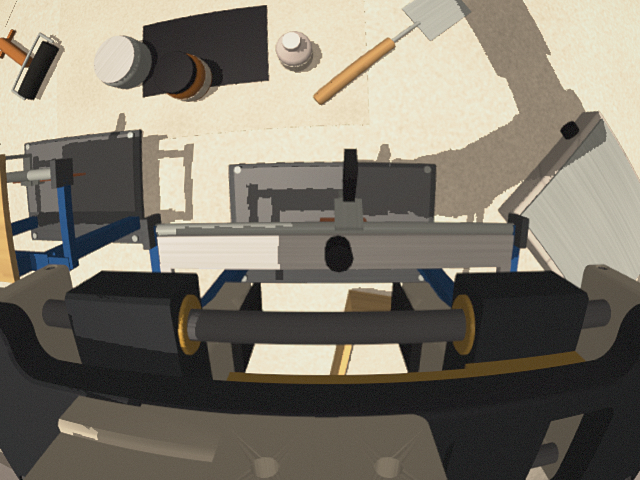

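The wrist view shows the knob's top near (339,247), the small lug's top end near (350,158), the small saddle near (348,213), and the dry stop tops near (149,228) and (519,226).

```bash
cat >> h.py <<'E'
def fz(f,u,v,z):
    p=np.array([u-f["cx"],v-f["cy"]]);r=np.linalg.norm(p);th=r/F(f)
    d=np.r_[np.sin(th)*p/r,np.cos(th)];R=f["R"];C=-R.T@f["t"];d=R.T@d
    return C+d*(z-C[2])/d[2]
def toloc(X,rail):
    m,yaw={'d':((.6248,.2103),4.62),'l':((.5951,-.2154),2.74)}[rail];c,s=np.cos(np.radians(yaw)),np.sin(np.radians(yaw))
    d=np.array(X[:2])-m;return np.array([c*d[0]+s*d[1],-s*d[0]+c*d[1]])
E
python3 - <<'E'
from h import *
f=ld("w1.pkl");print(f["fovy"],f["cx"],f["cy"],-f["R"].T@f["t"])
for n,u,v,z in(('knobtop',339,245,.292),('smalllug up',350,158,.249),('sadd',348,200,.236),('saddtop',348,213,.236),('dr',149,228,.238),('dl',519,226,.238),('ll stop',62,168,.238)):
    X=fz(f,u,v,z);print(n,X.round(4),toloc(X,'d').round(4),toloc(X,'l').round(4))
E
```

```text
65.70646984690485 326.1568662926234 245.427078725964 [0.55967262 0.19971265 0.53280057]
knobtop [0.6221 0.2132 0.292 ] [-0.0024  0.0031] [0.0475 0.4268]
smalllug up [0.5647 0.2179 0.249 ] [-0.0593  0.0124] [-0.0097  0.4342]
sadd [0.5988 0.2202 0.236 ] [-0.0252  0.0119] [0.0245 0.4349]
saddtop [0.6094 0.2212 0.236 ] [-0.0145  0.0121] [0.0351 0.4354]
dr [0.6345 0.0493 0.238 ] [-0.0033 -0.1612] [0.052  0.2625]
dl [0.6054 0.3752 0.238 ] [-0.0061  0.166 ] [0.0385 0.5895]
ll stop [ 0.5823 -0.0505  0.238 ] [-0.0633 -0.2565] [-0.0049  0.1653]
```

{"op": "servo_tool", "data": {"targets": [{"xyz": [-0.15, 0.6, 1.5], "angular": [0, 0, 0], "claw": 6}, {"xyz": [0, 0, 2.5], "angular": [0, 0, 0], "claw": 6}, {"xyz": [0, 0, 2.5], "angular": [0, 0, 0], "claw": 6}, {"xyz": [0, 0, 2], "angular": [0, 0, 0], "claw": 6}, {"xyz": [0, 0, 1.5], "angular": [0, 0, 0], "claw": 6}, {"xyz": [0, 0, 1.3], "angular": [0, 0, 0], "claw": 6}, {"xyz": [0, 0, 0], "angular": [0, 0, 0], "claw": 1}, {"xyz": [0, 0, 0], "angular": [0, 0, 0], "claw": 1}, {"xyz": [0, 0, 0], "angular": [0, 0, 0], "claw": 1}, {"xyz": [0, 0, 0], "angular": [0, 0, 0], "claw": 1}, {"xyz": [0, 0, 0], "angular": [0, 0, 0], "claw": 1}, {"xyz": [0, 0, 0], "angular": [0, 0, 0], "claw": 1}], "force": 20}}

```text
t: 4.25
eef_pos: [0.6296, 0.213, 0.2862]
ee_rot: [3.137, 0.002, -3.06]
force: [-1.8, 7.8, 2.2]
width: 0.0196
gripper_force: 20.0
```

{"op": "servo_tool", "data": {"targets": [{"xyz": [0, 0.3, 0], "angular": [0, 0, 0], "claw": 1}, {"xyz": [-0.5, 0, 0], "angular": [0, 0, 0], "claw": 1}, {"xyz": [-0.5, 0, 0], "angular": [0, 0, 0], "claw": 1}, {"xyz": [-0.5, 0, 0], "angular": [0, 0, 0], "claw": 1}, {"xyz": [-0.5, 0, 0], "angular": [0, 0, 0], "claw": 1}, {"xyz": [-0.5, 0, 0], "angular": [0, 0, 0], "claw": 1}, {"xyz": [-0.5, 0, 0], "angular": [0, 0, 0], "claw": 1}, {"xyz": [-0.5, 0, 0], "angular": [0, 0, 0], "claw": 1}, {"xyz": [0, 0, 0], "angular": [0, 0, 0], "claw": 1}], "force": 20}}

```text
t: 5.15
eef_pos: [0.6656, 0.2163, 0.2862]
ee_rot: [3.141, 0.002, -3.061]
force: [0.8, 0.7, 3.5]
width: 0.0195
gripper_force: 20.0
```

{"op": "servo_tool", "data": {"targets": [{"xyz": [-0.4, 0, 0], "angular": [0, 0, 0], "claw": 1}, {"xyz": [-0.3, 0, 0], "angular": [0, 0, 0], "claw": 1}, {"xyz": [-0.3, 0, 0], "angular": [0, 0, 0], "claw": 1}, {"xyz": [-0.2, 0, 0], "angular": [0, 0, 0], "claw": 1}, {"xyz": [0, 0, 0], "angular": [0, 0, 0], "claw": 1}, {"xyz": [0, 0, 0], "angular": [0, 0, 0], "claw": 1}], "force": 20}}

```text
t: 5.75
eef_pos: [0.6715, 0.2167, 0.2853]
ee_rot: [-3.141, -0.009, -3.06]
force: [-22.9, 1.0, 12.1]
width: 0.02
gripper_force: 20.0
```

{"op": "servo_tool", "data": {"targets": [{"xyz": [0.5, 0, 0], "angular": [0, 0, 0], "claw": 1}, {"xyz": [0, 0, 0], "angular": [0, 0, 0], "claw": 5}, {"xyz": [0, 0, 0], "angular": [0, 0, 0], "claw": 5}, {"xyz": [0, 0, 0], "angular": [0, 0, 0], "claw": 5}, {"xyz": [0, 0, -2], "angular": [0, 0, 0], "claw": 5}, {"xyz": [0, 0, -3], "angular": [0, 0, 0], "claw": 5}, {"xyz": [0, 0, -4], "angular": [0, 0, 0], "claw": 5}, {"xyz": [0, 0, -3], "angular": [0, 0, 0], "claw": 5}, {"xyz": [2.1, -3.2, 0], "angular": [0, 0, 0], "claw": 5}, {"xyz": [2.1, -3.2, 0], "angular": [0, 0, 0], "claw": 5}, {"xyz": [2.1, -3.2, 0], "angular": [0, 0, 0], "claw": 5}, {"xyz": [2.1, -3.2, 0], "angular": [0, 0, 0], "claw": 5}, {"xyz": [2.1, -3.2, 0], "angular": [0, 0, 0], "claw": 5}, {"xyz": [2.1, -3.2, 0], "angular": [0, 0, 0], "claw": 5}, {"xyz": [2.1, -3.2, 0], "angular": [0, 0, 0], "claw": 5}, {"xyz": [2.1, -3.2, 0], "angular": [0, 0, 0], "claw": 5}, {"xyz": [2.1, -3.2, 0], "angular": [0, 0, 0], "claw": 5}, {"xyz": [2.1, -3.2, 0], "angular": [0, 0, 0], "claw": 5}, {"xyz": [2.1, -3.2, 0], "angular": [0, 0, 0], "claw": 5}, {"xyz": [2.1, -3.2, 0], "angular": [0, 0, 0], "claw": 5}]}}

```text
t: 7.75
eef_pos: [0.4501, -0.1879, 0.4058]
ee_rot: [-3.141, 0.001, -3.061]
force: [0.3, -0.5, 0.0]
width: 0.0505
gripper_force: 0.0
```

{"op": "servo_tool", "data": {"targets": [{"xyz": [0, 0, 0], "angular": [0, 0, 1.9], "claw": 5}, {"xyz": [0, 0, 0], "angular": [0, -5, 0], "claw": 5}, {"xyz": [0, 0, 0], "angular": [0, -5, 0], "claw": 5}, {"xyz": [0, 0, 0], "angular": [0, -5, 0], "claw": 5}, {"xyz": [0, 0, 0], "angular": [0, -5, 0], "claw": 5}, {"xyz": [0, 0, 0], "angular": [0, -5, 0], "claw": 5}, {"xyz": [0, 0, 0], "angular": [0, -5, 0], "claw": 5}, {"xyz": [0, 0, 0], "angular": [0, -5, 0], "claw": 5}, {"xyz": [0, 0, 0], "angular": [0, -5, 0], "claw": 5}, {"xyz": [0, 0, 0], "angular": [0, 0, 0], "claw": 5}, {"xyz": [0, 0, 0], "angular": [0, 0, 0], "claw": 5}]}}

```text
t: 8.85
eef_pos: [0.4506, -0.1868, 0.4062]
ee_rot: [-3.141, 0.698, -3.094]
force: [0.3, -0.9, 1.6]
width: 0.0503
gripper_force: 0.0
```

```bash
cat >> h.py <<'E'
from scipy.spatial.transform import Rotation as Ro
def tgt(s,pos,yaw,lean):
    Rc=Ro.from_euler('xyz',s["ee_rot"]); Rt=Ro.from_euler('z',-180+yaw,degrees=True)*Ro.from_euler('y',0)*Ro.from_euler('x',180,degrees=True)*Ro.from_euler('y',-lean,degrees=True)
    print("eef",s["eef_pos"].round(4),"axes z",Rc.as_matrix()[:,2].round(3),"y",Rc.as_matrix()[:,1].round(3))
    print("turn",np.degrees((Rc.inv()*Rt).as_rotvec()).round(2),"shift in target axes cm",(Rt.inv().apply(np.array(pos)-s["eef_pos"])*100).round(2),"force",s["force"].round(1),"w",s["width"])
E
python3 - <<'E'
from station import monitor, viewer
from h import *
for n in("wrist","top"):
    f=viewer.grab_frame(n);cv2.imwrite(f"pics/{n}2.png",f["color"]);pickle.dump(f,open(f"{n}2.pkl","wb"))
s=monitor.get_state();print(s["q"])
tgt(s,(.549,-.190,.232),2.74,40)
w=cv2.imread("pics/wrist2.png");t=cv2.imread("pics/top2.png")
b=cv2.resize(t[95:235,115:395],None,fx=2.85,fy=2.85,interpolation=cv2.INTER_CUBIC)[:,:798]
a=cv2.resize(w[60:310,40:600],None,fx=1.42,fy=0.8)
b=b[:390]
o=np.zeros((600,800,3),np.uint8);o[:b.shape[0],:b.shape[1]]=b;o[400:400+200,:a.shape[1]]=a[:200]
cv2.imwrite("pics/w2.png",w)
E
```

```text
[-0.02710839 -0.39082839 -0.52606477 -0.07049518 -0.74098831 -1.46120509]
eef [ 0.4514 -0.1867  0.4062] axes z [ 0.641  0.03  -0.767] y [-0.048  0.999 -0.   ]
turn [-0.03 -0.06  0.  ] shift in target axes cm [ 3.74 -0.8  19.6 ] force [ 0.6 -1.   0.4] w 0.050281868978837824
```

View pics/w2.png

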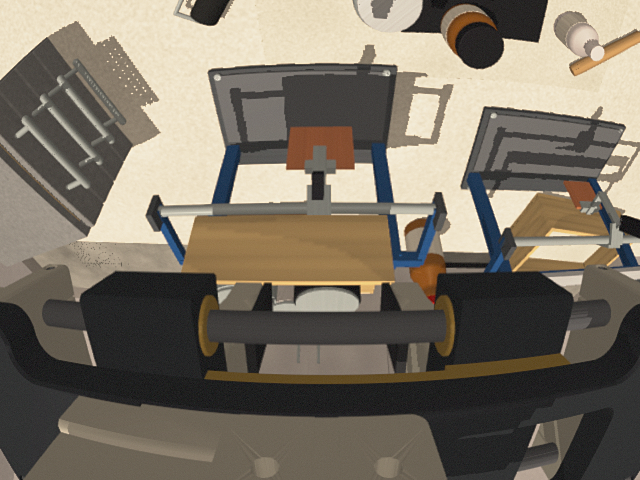

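The shelf and load rail are in view. The big lug runs along (318,172–200), its saddle is near (319,203), and the load stop tops are near (153,202) and (440,200).

```bash
python3 - <<'E'
from h import *
f=ld("wrist2.pkl")
for n,u,v,z in(('lugtop',318,170,.249),('lugmid',318,186,.232),('lugbot',319,200,.215),('stopR',153,207,.232),('stopL',440,206,.232),('railR',200,211,.222),('railL',425,209,.222)):
    X=fz(f,u,v,z);print(n,X.round(4),toloc(X,'l').round(4))
# predicted pixels from top-derived lug
def fp(X):
    c=f["R"]@np.array(X)+f["t"];th=np.arctan2(np.hypot(c[0],c[1]),c[2]);p=c[:2]/np.hypot(c[0],c[1])*th*F(f);return p+[f["cx"],f["cy"]]
for X in((.549,-.19,.232),(.549-.014,-.19,.249),(.563,-.19,.215),(.5879,-.063,.238),(.6022,-.362,.238)): print(X,fp(X).round(1))
E
```

```text
lugtop [ 0.5141 -0.1898  0.249 ] [-0.0797  0.0294]
lugmid [ 0.5499 -0.189   0.232 ] [-0.0439  0.0286]
lugbot [ 0.5875 -0.187   0.215 ] [-0.0063  0.0287]
stopR [ 0.5825 -0.3573  0.232 ] [-0.0194 -0.1411]
stopL [ 0.5696 -0.069   0.232 ] [-0.0185  0.1474]
railR [ 0.6002 -0.3114  0.222 ] [ 0.0005 -0.0961]
railL [ 0.5866 -0.0785  0.222 ] [-0.002   0.1372]
(0.549, -0.19, 0.232) [316.9 185.3]
(0.535, -0.19, 0.249) [317.  188.1]
(0.563, -0.19, 0.215) [316.7 182.8]
(0.5879, -0.063, 0.238) [441.6 222.6]
(0.6022, -0.362, 0.238) [153.1 223.5]
```

{"op": "servo_tool", "data": {"targets": [{"xyz": [1.9, -0.4, 0], "angular": [0, 0, 0], "claw": 5}, {"xyz": [1.8, -0.3, 0], "angular": [0, 0, 0], "claw": 5}, {"xyz": [0, 0, 3], "angular": [0, 0, 0], "claw": 5}, {"xyz": [0, 0, 3], "angular": [0, 0, 0], "claw": 5}, {"xyz": [0, 0, 3], "angular": [0, 0, 0], "claw": 5}, {"xyz": [0, 0, 3], "angular": [0, 0, 0], "claw": 5}, {"xyz": [0, 0, 2], "angular": [0, 0, 0], "claw": 5}, {"xyz": [0, 0, 2], "angular": [0, 0, 0], "claw": 5}, {"xyz": [0, 0, 1], "angular": [0, 0, 0], "claw": 5}, {"xyz": [0, 0, 1], "angular": [0, 0, 0], "claw": 5}, {"xyz": [0, 0, 0.9], "angular": [0, 0, 0], "claw": 5}, {"xyz": [0, 0, 0], "angular": [0, 0, 0], "claw": 5}, {"xyz": [0, 0, 0], "angular": [0, 0, 0], "claw": 5}]}}

```text
t: 10.25
eef_pos: [0.5442, -0.1891, 0.2373]
ee_rot: [-3.142, 0.698, -3.094]
force: [0.3, -0.0, 1.4]
width: 0.0499
gripper_force: 0.0
```

{"op": "servo_tool", "data": {"targets": [{"xyz": [0, 0, 0], "angular": [0, 0, 0], "claw": 3}, {"xyz": [0, 0, 0], "angular": [0, 0, 0], "claw": 2}, {"xyz": [0, 0, 0], "angular": [0, 0, 0], "claw": 0.4}, {"xyz": [0, 0, 0], "angular": [0, 0, 0], "claw": 0.4}, {"xyz": [0, 0, 0], "angular": [0, 0, 0], "claw": 0.4}, {"xyz": [0, 0, 0], "angular": [0, 0, 0], "claw": 0.4}, {"xyz": [0, 0, 0], "angular": [0, 0, 0], "claw": 0.4}], "force": 45}}

```text
t: 10.95
eef_pos: [0.5441, -0.1891, 0.2371]
ee_rot: [3.142, 0.698, -3.094]
force: [-2.6, 0.9, 2.0]
width: 0.0099
gripper_force: 45.0
```

```bash
python3 - <<'E'
from station import monitor
from h import *
s=monitor.get_state(); tgt(s,(.5495-.0045,-.189,.232+.0054),2.74,40)
print(s["moment"],toloc(s["eef_pos"],'l'))
E
```

```text
eef [ 0.5441 -0.1891  0.2371] axes z [ 0.642  0.031 -0.766] y [-0.048  0.999  0.   ]
turn [-0.01  0.   -0.01] shift in target axes cm [-0.09  0.    0.03] force [-2.6  0.9  2. ] w 0.009872322761711997
[0.05395199 2.23125049 0.19561418] [-0.04964216  0.02871803]
```

{"op": "servo_tool", "data": {"targets": [{"xyz": [0, 0.5, 0], "angular": [0, 0, 0], "claw": 0.4}, {"xyz": [0, 0.8, 0], "angular": [0, 0, 0], "claw": 0.4}, {"xyz": [0, 0.8, 0], "angular": [0, 0, 0], "claw": 0.4}, {"xyz": [0, 0.8, 0], "angular": [0, 0, 0], "claw": 0.4}, {"xyz": [0, 0.8, 0], "angular": [0, 0, 0], "claw": 0.4}, {"xyz": [0, 0.8, 0], "angular": [0, 0, 0], "claw": 0.4}, {"xyz": [0, 0.8, 0], "angular": [0, 0, 0], "claw": 0.4}, {"xyz": [0, 0.8, 0], "angular": [0, 0, 0], "claw": 0.4}, {"xyz": [0, 0.8, 0], "angular": [0, 0, 0], "claw": 0.4}, {"xyz": [0, 0.8, 0], "angular": [0, 0, 0], "claw": 0.4}, {"xyz": [0, 0.8, 0], "angular": [0, 0, 0], "claw": 0.4}, {"xyz": [0, 0.5, 0], "angular": [0, 0, 0], "claw": 0.4}, {"xyz": [0, 0.2, 0], "angular": [0, 0, 0], "claw": 0.4}, {"xyz": [0, 0, 0], "angular": [0, 0, 0], "claw": 0.4}]}}

```text
t: 12.35
eef_pos: [0.5442, -0.106, 0.2417]
ee_rot: [3.125, 0.689, -3.095]
force: [-3.9, -1.2, -0.0]
width: 0.0099
gripper_force: 45.0
```

```bash
python3 - <<'E'
from station import monitor
from h import *
s=monitor.get_state(); tgt(s,s["eef_pos"],2.74,40)
print(s["moment"],toloc(s["eef_pos"],'l'))
E
```

```text
eef [ 0.5442 -0.106   0.2417] axes z [ 0.634  0.047 -0.772] y [-0.057  0.998  0.013]
turn [ 0.93 -0.53 -0.05] shift in target axes cm [0. 0. 0.] force [-3.9 -1.2 -0. ] w 0.00986518831605089
[-0.67067431  3.46665484 -0.42778055] [-0.04558154  0.11174237]
```

{"op": "servo_tool", "data": {"targets": [{"xyz": [0, 0, 0], "angular": [0, 0, 0], "claw": 0.4}, {"xyz": [0, 0, 0], "angular": [0, 0, 0], "claw": 0.4}]}}

```text
t: 12.55
eef_pos: [0.5442, -0.106, 0.2417]
ee_rot: [3.125, 0.689, -3.095]
force: [-4.2, -1.4, -0.6]
width: 0.0098
gripper_force: 45.0
```

```bash
python3 - <<'E'
from station import monitor,viewer
from h import *
f=viewer.grab_frame("scene");t=viewer.grab_frame("top");w=viewer.grab_frame("wrist")
s=monitor.get_state(); tgt(s,s["eef_pos"],2.74,40);print(s)
a=f["color"][120:300,170:390];b=t["color"][110:250,280:540]
pickle.dump((f,t,w),open("g3.pkl","wb"))
a=cv2.resize(a,(390,320));b=cv2.resize(b,(400,215));w=cv2.resize(w["color"],(400,300))
o=np.zeros((530,800,3),np.uint8);o[:320,:390]=a;o[:215,400:]=b;o[220:520,400:]=w
cv2.imwrite("pics/g3.png",cv2.convertScaleAbs(o,alpha=1.4))
E
```

```text
eef [ 0.5442 -0.106   0.2417] axes z [ 0.634  0.047 -0.772] y [-0.058  0.998  0.013]
turn [ 0.93 -0.53 -0.05] shift in target axes cm [0. 0. 0.] force [-4.6 -1.7 -0.9] w 0.009731553339183945
{'t': 12.7, 'q': array([ 0.07709898, -0.138131  , -1.01696449,  0.69968942, -0.00371718,
       -2.29385218]), 'qd': array([ 4.80784839e-04, -3.05543729e-06,  1.11908589e-03, -8.24241009e-04,
        4.86042758e-04,  2.74280844e-04]), 'joint_efforts': array([  1.6412713 , -14.48249191,  28.91107321,   4.47989747,
         3.23389381,   0.06850899]), 'eef_pos': array([ 0.54424108, -0.10598336,  0.24171507]), 'ee_rot': array([ 3.1247357 ,  0.68895001, -3.09477065]), 'force': array([-4.59163094, -1.71092552, -0.86225576]), 'moment': array([-0.80704229,  3.7367247 , -0.48396825]), 'gripper_force': 44.99516308307648, 'width': 0.009731553339183945}
```

View pics/g3.png

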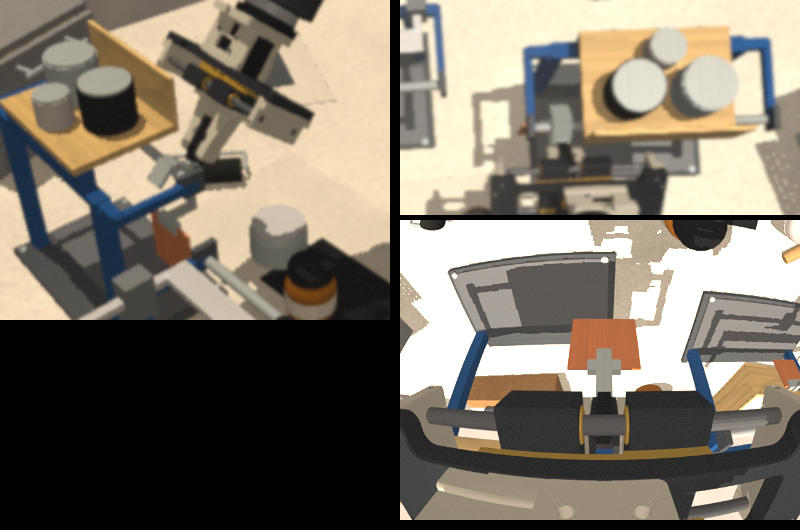

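Joints 3 and 5 have reached their limits (q3 -1.02, q5 ≈ 0): a 40° lean is out of reach here. I'll fit a kinematic model from the recorded poses and pick a lean that works along the whole path.

```bash
cat > kin.py <<'E'
import numpy as np
from scipy.optimize import least_squares
from scipy.spatial.transform import Rotation as Ro
D=[([-8.52888e-01,3.59293e-01,1.11351e-02,-2.875e-04,-1.22411,-2.88091e-01],[.28107,-.61324,.24773],[3.14010564,-1.6e-4,-2.71187339]),
([.608269,.285752,.238011,7.5e-5,-1.524466,-2.098075],[.62838,.20382,.39785],[-3.1408183,-1.18e-3,-3.060599]),
([-.02710839,-.39082839,-.52606477,-.07049518,-.74098831,-1.46120509],[.4514,-.1867,.4062],[-3.141,.698,-3.094]),
([.07709898,-.138131,-1.01696449,.69968942,-.00371718,-2.29385218],[.54424,-.10598,.24172],[3.1247357,.68895,-3.0947707])]
LO=np.array([-3.07,-1.43,-1.02,-3.03,-3.05,-3.03]);HI=np.array([3.07,2.12,1.25,1.67,0,3.03])
A=lambda ax,a:Ro.from_rotvec(np.array(ax)*a)
def fk(q,p):
    a0,h,L1,e,L2,d,lat,s4=*p,-1.
    R1=A([0,0,1],q[0]);R2=R1*A([0,1,0],q[1]);R3=R2*A([0,-1,0],q[2]);R4=R3*A([s4,0,0],q[3]);R5=R4*A([0,-1,0],q[4])
    P=R1.apply([a0,lat,h])+R2.apply([0,0,L1])+R3.apply([L2,0,e])+R5.apply([d,0,0])
    R6=R5*A([-1,0,0],q[5])          # x axis = tool z
    return P,R6
T0=None
def fit():
    def res(p): return np.concatenate([fk(q,p)[0]-x for q,x,_ in D])
    r=least_squares(res,[0,.35,.4,0,.4,.3,-.19]);return r.x,r.fun
P,fun=fit()
q,x,e=D[1];T=fk(q,P)[1].inv()*Ro.from_euler('xyz',e)
def pose(q): a,R=fk(q,P);return a,R*T
def ik(x,R,q0):
    def res(q):
        a,r=pose(q);return np.r_[(a-x)*10,(r.inv()*R).as_rotvec()]
    return least_squares(res,np.clip(q0,LO+1e-3,HI-1e-3),bounds=(LO,HI))
def Rt(yaw,lean): return Ro.from_euler('z',-180+yaw,degrees=True)*Ro.from_euler('x',180,degrees=True)*Ro.from_euler('y',-lean,degrees=True)
E
python3 - <<'E'
from kin import *
print(P.round(4),(fun*1000).round(1))
for q,x,e in D: a,r=pose(q);print(np.degrees((r.inv()*Ro.from_euler('xyz',e)).magnitude()).round(2))
def rail(k,y,xl,z):
    m,yw={'d':((.626,.213),4.62),'l':((.5951,-.2127),2.74)}[k];c,s=np.cos(np.radians(yw)),np.sin(np.radians(yw))
    return np.array([m[0]+c*xl-s*y,m[1]+s*xl+c*y,.22+z]),yw
for L in(30,33,36):
    q=np.array([0,0,-.6,-.1,-.7,-1.5])
    for k,y,dz in(('l',.03,0),('l',.08,0),('l',.11,0),('l',.12,.035),('l',.18,.035),('d',-.17,.035),('d',-.11,.035),('d',-.11,0)):
        X,yw=rail(k,y,-.046,.012+dz);r=Rt(yw,L);X=X-r.apply([0,0,1])*.007
        s=min((ik(X,r,q0) for q0 in(q,[.3,0,-.6,.3,-.7,-1.8],[.3,0,-.6,-.3,-.7,-1.3])),key=lambda s:s.cost);q=s.x;print(L,k,y,dz,"%.1e"%s.cost,q.round(2))
E
```

```text
[ 0.1269  0.1364  0.6189  0.0473  0.319   0.3862 -0.1808] [ 17.   -2.6  17.5 -14.9   3.1 -21.8   4.9  11.9  10.2  -4.6 -34.6  -5.8]
0.0
0.0
0.05
0.0
30 l 0.03 0 5.1e-30 [-0.04 -0.06 -0.8  -0.14 -0.31 -1.36]
30 l 0.08 0 2.6e-27 [ 0.11 -0.1  -0.84  0.1  -0.31 -1.71]
30 l 0.11 0 6.1e-24 [ 0.2  -0.13 -0.86  0.23 -0.33 -1.92]
30 l 0.12 0.035 3.3e-28 [ 0.23 -0.17 -0.76  0.2  -0.47 -1.91]
30 l 0.18 0.035 2.2e-30 [ 0.42 -0.2  -0.78  0.37 -0.53 -2.22]
30 d -0.17 0.035 2.2e-31 [ 0.53 -0.1  -0.71  0.45 -0.52 -2.36]
30 d -0.11 0.035 4.1e-26 [ 0.68 -0.09 -0.7   0.54 -0.58 -2.57]
30 d -0.11 0 1.2e-28 [ 0.68 -0.06 -0.8   0.67 -0.47 -2.72]
33 l 0.03 0 1.4e-31 [-0.04 -0.07 -0.86 -0.23 -0.22 -1.27]
33 l 0.08 0 3.7e-27 [ 0.11 -0.12 -0.89  0.15 -0.22 -1.77]
33 l 0.11 0 7.5e-31 [ 0.21 -0.15 -0.91  0.36 -0.25 -2.05]
33 l 0.12 0.035 1.0e-30 [ 0.24 -0.19 -0.81  0.27 -0.4  -1.99]
33 l 0.18 0.035 3.2e-30 [ 0.44 -0.23 -0.83  0.48 -0.47 -2.34]
33 d -0.17 0.035 7.9e-27 [ 0.55 -0.12 -0.77  0.58 -0.47 -2.5 ]
33 d -0.11 0.035 2.9e-31 [ 0.71 -0.11 -0.76  0.67 -0.54 -2.71]
33 d -0.11 0 9.3e-26 [ 0.71 -0.08 -0.86  0.85 -0.44 -2.91]
36 l 0.03 0 3.3e-28 [-0.05 -0.08 -0.91 -0.45 -0.13 -1.05]
36 l 0.08 0 2.4e-31 [ 0.11 -0.14 -0.95  0.29 -0.14 -1.91]
36 l 0.11 0 6.1e-30 [ 0.22 -0.16 -0.97  0.6  -0.18 -2.3 ]
36 l 0.12 0.035 8.5e-31 [ 0.25 -0.22 -0.87  0.38 -0.32 -2.1 ]
36 l 0.18 0.035 8.2e-31 [ 0.47 -0.26 -0.89  0.62 -0.43 -2.49]
36 d -0.17 0.035 4.0e-25 [ 0.58 -0.14 -0.82  0.74 -0.43 -2.68]
36 d -0.11 0.035 2.1e-29 [ 0.74 -0.14 -0.82  0.82 -0.51 -2.88]
36 d -0.11 0 2.5e-04 [ 0.72 -0.09 -0.9   0.96 -0.42 -3.03]
```

{"op": "servo_tool", "data": {"targets": [{"xyz": [0, 0, 0], "angular": [0, 0, 0], "claw": 1.2}, {"xyz": [0, 0, 0], "angular": [0, 0, 0], "claw": 2}, {"xyz": [0, 0, 0], "angular": [0, 0, 0], "claw": 4}, {"xyz": [0, 0, 0], "angular": [0, 0, 0], "claw": 4}, {"xyz": [0, 0, -1], "angular": [0, 0, 0], "claw": 4}, {"xyz": [0, 0, 0], "angular": [0, 3, 0], "claw": 4}, {"xyz": [0, 0, 0], "angular": [0, 3, 0], "claw": 4}, {"xyz": [0, 0, 0], "angular": [0, 3, 0], "claw": 4}, {"xyz": [0, 0, 0], "angular": [0, 0, 0], "claw": 4}, {"xyz": [0, 0, 0], "angular": [0, 0, 0], "claw": 4}, {"xyz": [0, 0, 0], "angular": [0, 0, 0], "claw": 4}]}}

```text
t: 13.8
eef_pos: [0.5378, -0.1064, 0.2493]
ee_rot: [3.127, 0.533, -3.091]
force: [-0.3, -1.1, -0.1]
width: 0.0401
gripper_force: 0.0
```

```bash
python3 - <<'E'
from station import monitor,viewer
from h import *
f=viewer.grab_frame("wrist");pickle.dump(f,open("w4.pkl","wb"))
s=monitor.get_state(); print(s["q"].round(3),toloc(s["eef_pos"],'l'))
c,sn=np.cos(np.radians(2.74)),np.sin(np.radians(2.74))
yl=.1117;L=np.array([.5951-c*.046-sn*yl,-.2154-sn*.046+c*yl,.232]);print("lug",L)
z=np.array([np.sin(np.radians(31)),.02,-np.cos(np.radians(31))])
tgt(s,L-z*.007,2.74,31)
cv2.imwrite("pics/w4.png",cv2.resize(f["color"][100:300,220:480],None,fx=3,fy=3))
E
```

```text
[ 0.201 -0.119 -0.722  0.144 -0.442 -1.831] [-0.0521383   0.11160253]
lug [ 0.54381291 -0.10602668  0.232     ]
eef [ 0.5377 -0.1064  0.2494] axes z [ 0.507  0.041 -0.861] y [-0.058  0.998  0.013]
turn [ 0.93 -0.46  0.12] shift in target axes cm [0.37 0.01 1.11] force [-0.1 -0.3 -0.2] w 0.03965198546452658
```

View pics/w4.png

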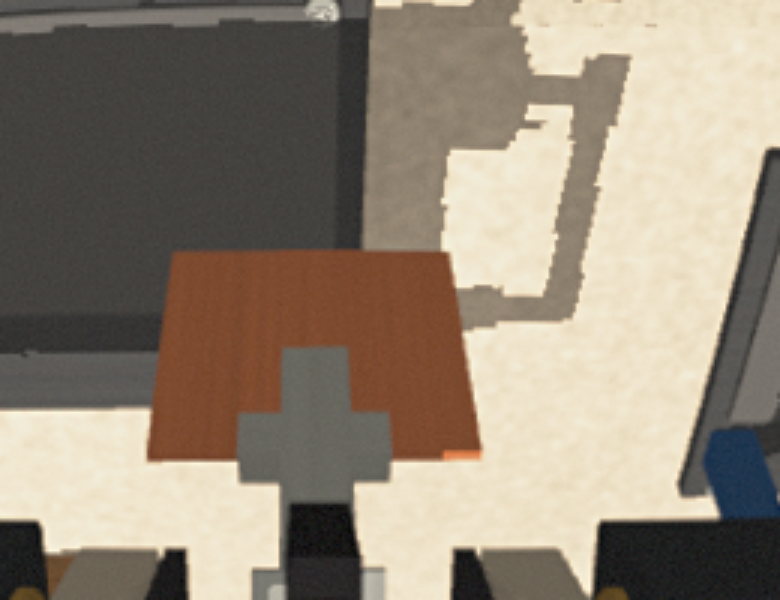

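The lug (crop ~(320,550)) sits centred between the open fingers and the plate hangs square. I'll correct the tilt and grip again.

{"op": "servo_tool", "data": {"targets": [{"xyz": [0, 0, 0], "angular": [0.9, -0.4, 0.1], "claw": 4}, {"xyz": [0.4, 0, 0.6], "angular": [0, 0, 0], "claw": 4}, {"xyz": [0, 0, 0.5], "angular": [0, 0, 0], "claw": 4}, {"xyz": [0, 0, 0], "angular": [0, 0, 0], "claw": 2}, {"xyz": [0, 0, 0], "angular": [0, 0, 0], "claw": 0.4}, {"xyz": [0, 0, 0], "angular": [0, 0, 0], "claw": 0.4}, {"xyz": [0, 0, 0], "angular": [0, 0, 0], "claw": 0.4}, {"xyz": [0, 0, 0], "angular": [0, 0, 0], "claw": 0.4}, {"xyz": [0, 0, 0], "angular": [0, 0, 0], "claw": 0.4}], "force": 55}}

```text
t: 14.75
eef_pos: [0.541, -0.1059, 0.2389]
ee_rot: [3.141, 0.541, -3.093]
force: [0.1, -2.0, -1.1]
width: 0.0095
gripper_force: 55.0
```

```bash
python3 - <<'E'
from station import monitor
from h import *
s=monitor.get_state(); print(s["q"].round(3),toloc(s["eef_pos"],'l'),s["gripper_force"])
tgt(s,s["eef_pos"]+[0,0,.03],2.74,31)
# final: dry local y -0.108 lifted
m=np.array([.626,.213]);c,sn=np.cos(np.radians(4.62)),np.sin(np.radians(4.62))
E
```

```text
[ 0.21  -0.108 -0.773  0.224 -0.379 -1.917] [-0.04881641  0.11192053] 54.999879598617554
eef [ 0.541  -0.1059  0.2389] axes z [ 0.514  0.026 -0.857] y [-0.049  0.999  0.001]
turn [ 0.06 -0.01  0.04] shift in target axes cm [-1.55  0.   -2.57] force [ 0.1 -2.  -1.1] w 0.00953804067886651
```

{"op": "servo_tool", "data": {"targets": [{"xyz": [-0.25, 0, -0.42], "angular": [0, 0, 0], "claw": 0.4}, {"xyz": [-0.25, 0, -0.42], "angular": [0, 0, 0], "claw": 0.4}, {"xyz": [-0.25, 0, -0.42], "angular": [0, 0, 0], "claw": 0.4}, {"xyz": [-0.25, 0, -0.42], "angular": [0, 0, 0], "claw": 0.4}, {"xyz": [-0.25, 0, -0.42], "angular": [0, 0, 0], "claw": 0.4}, {"xyz": [-0.25, 0, -0.42], "angular": [0, 0, 0], "claw": 0.4}, {"xyz": [-0.25, 0, -0.42], "angular": [0, 0, 0], "claw": 0.4}, {"xyz": [0, 0, 0], "angular": [0, 0, 0], "claw": 0.4}, {"xyz": [0, 0, 0], "angular": [0, 0, 0], "claw": 0.4}]}}

```text
t: 15.65
eef_pos: [0.5407, -0.1059, 0.273]
ee_rot: [3.141, 0.541, -3.093]
force: [0.3, -0.5, -2.8]
width: 0.0096
gripper_force: 55.0
```

```bash
python3 - <<'E'
from station import monitor
from h import *
s=monitor.get_state(); print(s["q"].round(3),toloc(s["eef_pos"],'l'),s["gripper_force"],s["moment"].round(2))
c,sn=np.cos(np.radians(4.62)),np.sin(np.radians(4.62))
for yl in(-.2,-.105):
    X=np.array([.6248-c*.0488-sn*yl,.2127-sn*.0488+c*yl,.2389+.034]);print(yl,X);tgt(s,X,4.62,31)
E
```

```text
[ 0.215 -0.145 -0.702  0.182 -0.485 -1.875] [-0.04913552  0.11195676] 54.998098611831665 [-0.16  2.4   0.01]
-0.2 [0.59226793 0.00941915 0.2729    ]
eef [ 0.5407 -0.1059  0.273 ] axes z [ 0.514  0.026 -0.857] y [-0.049  0.999  0.001]
turn [-0.91 -0.03 -1.58] shift in target axes cm [-5.2  11.08  3.13] force [ 0.3 -0.5 -2.8] w 0.009621759927944512
-0.105 [0.58461598 0.10411048 0.2729    ]
eef [ 0.5407 -0.1059  0.273 ] axes z [ 0.514  0.026 -0.857] y [-0.049  0.999  0.001]
turn [-0.91 -0.03 -1.58] shift in target axes cm [-5.2  20.58  3.13] force [ 0.3 -0.5 -2.8] w 0.009621759927944512
```

{"op": "servo_tool", "data": {"targets": [{"xyz": [0, 0.5, 0], "angular": [0, 0, 0], "claw": 0.4}, {"xyz": [0, 1, 0], "angular": [0, 0, 0], "claw": 0.4}, {"xyz": [0, 1, 0], "angular": [0, 0, 0], "claw": 0.4}, {"xyz": [0, 1, 0], "angular": [0, 0, 0], "claw": 0.4}, {"xyz": [0, 1, 0], "angular": [0, 0, 0], "claw": 0.4}, {"xyz": [0, 1, 0], "angular": [0, 0, 0], "claw": 0.4}, {"xyz": [0, 1, 0], "angular": [0, 0, 0], "claw": 0.4}, {"xyz": [0, 1, 0], "angular": [0, 0, 0], "claw": 0.4}, {"xyz": [0, 0.8, 0], "angular": [0, 0, 0], "claw": 0.4}, {"xyz": [0, 0, 0], "angular": [-0.45, 0, -0.8], "claw": 0.4}, {"xyz": [0, 0, 0], "angular": [-0.45, 0, -0.8], "claw": 0.4}, {"xyz": [-0.5, 0, 0.3], "angular": [0, 0, 0], "claw": 0.4}, {"xyz": [-0.8, 0, 0.5], "angular": [0, 0, 0], "claw": 0.4}, {"xyz": [-0.8, 0, 0.5], "angular": [0, 0, 0], "claw": 0.4}, {"xyz": [-0.8, 0, 0.5], "angular": [0, 0, 0], "claw": 0.4}, {"xyz": [-0.8, 0, 0.5], "angular": [0, 0, 0], "claw": 0.4}, {"xyz": [-0.8, 0, 0.4], "angular": [0, 0, 0], "claw": 0.4}, {"xyz": [-0.5, 0, 0.3], "angular": [0, 0, 0], "claw": 0.4}, {"xyz": [0, 0, 0], "angular": [0, 0, 0], "claw": 0.4}, {"xyz": [0, 0, 0], "angular": [0, 0, 0], "claw": 0.4}]}}

```text
t: 17.65
eef_pos: [0.5946, -0.0185, 0.2727]
ee_rot: [-3.141, 0.54, -3.061]
force: [-0.8, 0.1, -2.9]
width: 0.0097
gripper_force: 55.0
```

```bash
python3 - <<'E'
from station import monitor,viewer
from h import *
G=[viewer.grab_frame(n) for n in("scene","top","wrist")];pickle.dump(G,open("g5.pkl","wb"))
s=monitor.get_state(); print(s["q"].round(3),toloc(s["eef_pos"],'d'),s["gripper_force"],s["moment"].round(2))
c,sn=np.cos(np.radians(4.62)),np.sin(np.radians(4.62))
yl=-.105
X=np.array([.6248-c*.0488-sn*yl,.2127-sn*.0488+c*yl,.2389+.034]);tgt(s,X,4.62,31)
a=cv2.resize(G[0]["color"][130:300,190:390],(400,340));b=cv2.resize(G[1]["color"][100:240,220:400],(400,311));w=cv2.resize(G[2]["color"][60:300,140:640],(400,192))
o=np.zeros((540,800,3),np.uint8);o[:340,:400]=a;o[:311,400:]=b;o[345:537,:400]=w
w2=cv2.resize(G[2]["color"][200:290,240:440],(400,180));o[345:525,400:]=w2
cv2.imwrite("pics/g5.png",cv2.convertScaleAbs(o,alpha=1.4))
E
```

```text
[ 0.371 -0.069 -0.701  0.353 -0.44  -2.142] [-0.04869557 -0.22549745] 54.998109340667725 [-0.18  2.4  -0.02]
eef [ 0.5944 -0.0184  0.273 ] axes z [ 0.513  0.041 -0.857] y [-0.081  0.997 -0.   ]
turn [-0.01 -0.03  0.03] shift in target axes cm [-0.000e+00  1.229e+01  1.000e-02] force [ 0.3  0.  -3.1] w 0.009909585797412811
```

View pics/g5.png

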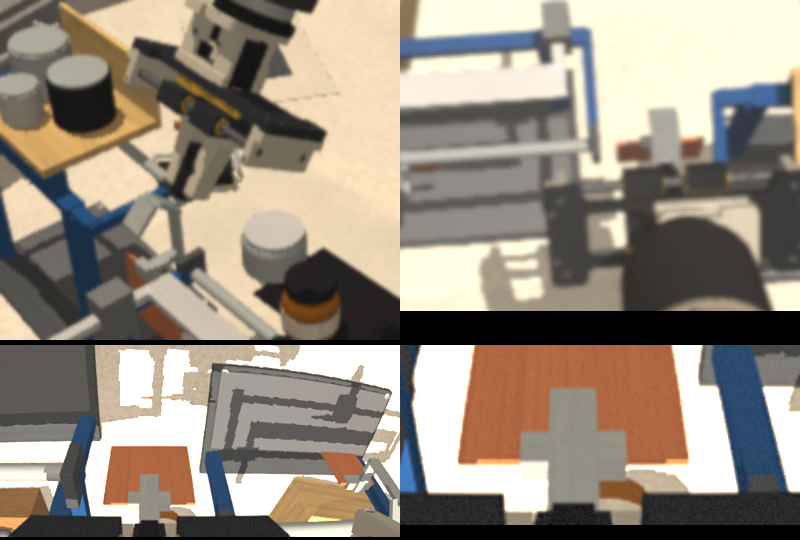

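The carrier hangs level between the rails. In the top crop, the saddle's back edge is near (662,108) and the dry rail's end is near (590,146). I'll check the saddle's x against the rail.

```bash
python3 - <<'E'
from h import *
G=pickle.load(open("g5.pkl","rb"));f=G[1]
for n,u,v,z in(('back',663,108,.241),('railend',580,146,.226),('rail410',410,156,.226)):
    X=atz(f,220+(u-400)/2.222,100+v/2.222,z);print(n,X.round(4),toloc(X,'d').round(4))
E
```

```text
back [ 0.6692 -0.0152  0.241 ] [ 0.0261 -0.2283]
railend [0.639  0.0549 0.226 ] [ 0.0017 -0.1561]
rail410 [0.6284 0.1995 0.226 ] [ 0.0027 -0.011 ]
```

{"op": "servo_tool", "data": {"targets": [{"xyz": [0, 0.6, 0], "angular": [0, 0, 0], "claw": 0.4}, {"xyz": [0, 1, 0], "angular": [0, 0, 0], "claw": 0.4}, {"xyz": [0, 1, 0], "angular": [0, 0, 0], "claw": 0.4}, {"xyz": [0, 1, 0], "angular": [0, 0, 0], "claw": 0.4}, {"xyz": [0, 1, 0], "angular": [0, 0, 0], "claw": 0.4}, {"xyz": [0, 1, 0], "angular": [0, 0, 0], "claw": 0.4}, {"xyz": [0, 1, 0], "angular": [0, 0, 0], "claw": 0.4}, {"xyz": [0, 1, 0], "angular": [0, 0, 0], "claw": 0.4}, {"xyz": [0, 1, 0], "angular": [0, 0, 0], "claw": 0.4}, {"xyz": [0, 1, 0], "angular": [0, 0, 0], "claw": 0.4}, {"xyz": [0, 1, 0], "angular": [0, 0, 0], "claw": 0.4}, {"xyz": [0, 1, 0], "angular": [0, 0, 0], "claw": 0.4}, {"xyz": [0, 0.7, 0], "angular": [0, 0, 0], "claw": 0.4}, {"xyz": [0, 0, 0], "angular": [0, 0, 0], "claw": 0.4}, {"xyz": [0, 0, 0], "angular": [0, 0, 0], "claw": 0.4}]}}

```text
t: 19.3
eef_pos: [0.5846, 0.1044, 0.2729]
ee_rot: [-3.141, 0.54, -3.06]
force: [0.2, -1.0, -2.8]
width: 0.0096
gripper_force: 55.0
```

```bash
python3 - <<'E'
from station import monitor
from h import *
s=monitor.get_state(); print(s["q"].round(3),toloc(s["eef_pos"],'d'),s["gripper_force"],s["moment"].round(2))
c,sn=np.cos(np.radians(4.62)),np.sin(np.radians(4.62))
yl=-.105
X=np.array([.6248-c*.0488-sn*yl,.2127-sn*.0488+c*yl,.2389]);tgt(s,X,4.62,31)
E
```

```text
[ 0.604 -0.069 -0.79   0.634 -0.449 -2.614] [-0.04855422 -0.10235317] 54.99811828136444 [-0.27  2.41 -0.03]
eef [0.5846 0.1044 0.2729] axes z [ 0.513  0.042 -0.857] y [-0.081  0.997 -0.   ]
turn [ 0.01 -0.04  0.05] shift in target axes cm [ 1.76 -0.03  2.91] force [ 0.2 -1.  -2.8] w 0.009565451572852246
```

{"op": "servo_tool", "data": {"targets": [{"xyz": [0.25, 0, 0.42], "angular": [0, 0, 0], "claw": 0.4}, {"xyz": [0.25, 0, 0.42], "angular": [0, 0, 0], "claw": 0.4}, {"xyz": [0.25, 0, 0.42], "angular": [0, 0, 0], "claw": 0.4}, {"xyz": [0.25, 0, 0.42], "angular": [0, 0, 0], "claw": 0.4}, {"xyz": [0.25, 0, 0.42], "angular": [0, 0, 0], "claw": 0.4}, {"xyz": [0.25, 0, 0.42], "angular": [0, 0, 0], "claw": 0.4}, {"xyz": [0, 0, 0], "angular": [0, 0, 0], "claw": 0.4}]}}

```text
t: 20.0
eef_pos: [0.5845, 0.1038, 0.2425]
ee_rot: [-3.14, 0.539, -3.06]
force: [0.1, 0.7, -3.8]
width: 0.0094
gripper_force: 55.0
```

{"op": "servo_tool", "data": {"targets": [{"xyz": [0.15, 0, 0.2], "angular": [0, 0, 0], "claw": 0.4}, {"xyz": [0.1, 0, 0.2], "angular": [0, 0, 0], "claw": 0.4}, {"xyz": [0, 0, 0], "angular": [0, 0, 0], "claw": 0.4}, {"xyz": [0, 0, 0], "angular": [0, 0, 0], "claw": 0.4}]}}

```text
t: 20.4
eef_pos: [0.5855, 0.1048, 0.2397]
ee_rot: [3.141, 0.542, -3.06]
force: [5.4, -0.1, -1.9]
width: 0.0097
gripper_force: 55.0
```

```bash
python3 - <<'E'
from station import monitor,viewer
from h import *
G=[viewer.grab_frame(n) for n in("scene","top","wrist")];pickle.dump(G,open("g6.pkl","wb"))
s=monitor.get_state(); print(s["q"].round(3),toloc(s["eef_pos"],'d'),s["gripper_force"],s["moment"].round(2))
tgt(s,s["eef_pos"],4.62,31)
E
```

```text
[ 0.548 -0.034 -0.88   0.803 -0.328 -2.754] [-0.04773975 -0.10197518] 54.99877095222473 [-0.1   0.28 -0.05]
eef [0.5854 0.1048 0.2397] axes z [ 0.514  0.042 -0.857] y [-0.081  0.997  0.   ]
turn [0.04 0.04 0.03] shift in target axes cm [0. 0. 0.] force [ 5.3  0.9 -0.9] w 0.009572991568338619
```

The carrier is resting on the rail at TCP z 0.2397, against 0.2389 when hung. I'll release it and back off.

{"op": "servo_tool", "data": {"targets": [{"xyz": [-0.1, 0, 0.1], "angular": [0, 0, 0], "claw": 0.4}, {"xyz": [0, 0, 0], "angular": [0, 0, 0], "claw": 1.2}, {"xyz": [0, 0, 0], "angular": [0, 0, 0], "claw": 2}, {"xyz": [0, 0, 0], "angular": [0, 0, 0], "claw": 4}, {"xyz": [0, 0, 0], "angular": [0, 0, 0], "claw": 4}, {"xyz": [0, 0, 0], "angular": [0, 0, 0], "claw": 4}, {"xyz": [0, 0, -1], "angular": [0, 0, 0], "claw": 4}, {"xyz": [0, 0, -2], "angular": [0, 0, 0], "claw": 4}, {"xyz": [0, 0, -3], "angular": [0, 0, 0], "claw": 4}, {"xyz": [0, 0, -3], "angular": [0, 0, 0], "claw": 4}, {"xyz": [0, 0, -3], "angular": [0, 0, 0], "claw": 4}, {"xyz": [0, 0, -3], "angular": [0, 0, 0], "claw": 4}, {"xyz": [0, 0, -2], "angular": [0, 0, 0], "claw": 4}, {"xyz": [0, 0, 0], "angular": [0, 0, 0], "claw": 4}]}}

```text
t: 21.95
eef_pos: [0.4988, 0.098, 0.3877]
ee_rot: [3.138, 0.545, -3.061]
force: [1.3, -0.2, 0.0]
width: 0.0397
gripper_force: 0.0
```

```bash
python3 - <<'E'
from station import monitor,viewer
from h import *
G=[viewer.grab_frame(n) for n in("scene","top","wrist")];pickle.dump(G,open("g7.pkl","wb"))
s=monitor.get_state(); print(s["q"].round(3),toloc(s["eef_pos"],'d'))
tgt(s,(.6700,.2175,.40),4.62,0)
# numeric check without viewing: reddish plate in scene: compare positions
f=G[0];hsv=cv2.cvtColor(f["color"],cv2.COLOR_BGR2HSV);m=cv2.inRange(hsv,(3,120,60),(14,255,255))
n,l,st,ce=cv2.connectedComponentsWithStats(m)
print([(st[i].tolist(),ce[i].round()) for i in range(1,n) if st[i,4]>60])
c,sn=np.cos(np.radians(4.62)),np.sin(np.radians(4.62))
for yl in(-.105,.01):
    X=[.6255-sn*yl,.2127+c*yl,.11+ (0 if yl<0 else .012)];print("exp plate",proj(f,X).round(1))
E
```

```text
[ 0.805 -0.314 -0.675  0.472 -0.846 -2.546] [-0.13462644 -0.10248164]
eef [0.4989 0.0973 0.3835] axes z [ 0.512  0.041 -0.858] y [-0.081  0.997 -0.   ]
turn [-2.000e-02  3.093e+01  3.000e-02] shift in target axes cm [-18.03  10.6   -1.65] force [ 0.9 -0.   0.6] w 0.03975407156067622
[([305, 6, 30, 71, 556], array([319.,  45.])), ([347, 16, 17, 41, 132], array([354.,  37.])), ([335, 23, 10, 39, 155], array([339.,  43.])), ([333, 50, 37, 37, 422], array([352.,  69.])), ([605, 66, 21, 26, 175], array([614.,  81.])), ([443, 95, 22, 32, 103], array([450., 108.])), ([584, 141, 42, 70, 519], array([607., 172.])), ([277, 185, 20, 21, 181], array([287., 194.])), ([331, 276, 28, 16, 188], array([345., 285.])), ([293, 306, 29, 51, 618], array([308., 333.])), ([337, 348, 24, 40, 368], array([348., 370.])), ([135, 351, 43, 47, 994], array([156., 374.])), ([152, 413, 34, 11, 129], array([167., 420.]))]
exp plate [311.9 326.6]
exp plate [355.5 361.9]
```

{"op": "servo_tool", "data": {"targets": [{"xyz": [0, 0, -0.5], "angular": [0, 7, 0], "claw": 4.5}, {"xyz": [0, 0, -0.5], "angular": [0, 8, 0], "claw": 4.5}, {"xyz": [0, 0, -0.5], "angular": [0, 8, 0], "claw": 4.5}, {"xyz": [0, 0, 0], "angular": [0, 8, 0], "claw": 4.5}, {"xyz": [-3, 1.8, 0], "angular": [0, 0, 0], "claw": 4.5}, {"xyz": [-3, 1.8, 0], "angular": [0, 0, 0], "claw": 4.5}, {"xyz": [-3, 1.8, 0], "angular": [0, 0, 0], "claw": 4.5}, {"xyz": [-3, 1.8, 0], "angular": [0, 0, 0], "claw": 4.5}, {"xyz": [-3, 1.8, 0], "angular": [0, 0, 0], "claw": 4.5}, {"xyz": [-3, 1.6, 0], "angular": [0, 0, 0], "claw": 4.5}, {"xyz": [0, 0, 0], "angular": [0, 0, 0], "claw": 4.5}, {"xyz": [0, 0, 0], "angular": [0, 0, 0], "claw": 4.5}]}}

```text
t: 23.3
eef_pos: [0.6648, 0.2171, 0.394]
ee_rot: [-3.139, -0.005, -3.062]
force: [-0.1, -0.4, 0.4]
width: 0.0454
gripper_force: 0.0
```

```bash
python3 - <<'E'
from station import monitor
from h import *
s=monitor.get_state(); print(s["q"].round(3))
tgt(s,(.6705,.2170,.286),4.62,0)
E
```

```text
[ 0.593  0.359  0.333 -0.    -1.551 -2.084]
eef [0.6648 0.2171 0.394 ] axes z [-0.005 -0.003 -1.   ] y [-0.08   0.997 -0.003]
turn [-0.16 -0.3  -0.03] shift in target axes cm [-0.57 -0.05 10.8 ] force [-0.1 -0.4  0.4] w 0.045350177413342706
```

{"op": "servo_tool", "data": {"targets": [{"xyz": [-0.6, 0, 2], "angular": [0, 0, 0], "claw": 4.5}, {"xyz": [0, 0, 2.5], "angular": [0, 0, 0], "claw": 4.5}, {"xyz": [0, 0, 2.5], "angular": [0, 0, 0], "claw": 4.5}, {"xyz": [0, 0, 2], "angular": [0, 0, 0], "claw": 4.5}, {"xyz": [0, 0, 1], "angular": [0, 0, 0], "claw": 4.5}, {"xyz": [0, 0, 0.8], "angular": [0, 0, 0], "claw": 4.5}, {"xyz": [0, 0, 0], "angular": [0, 0, 0], "claw": 1}, {"xyz": [0, 0, 0], "angular": [0, 0, 0], "claw": 1}, {"xyz": [0, 0, 0], "angular": [0, 0, 0], "claw": 1}, {"xyz": [0, 0, 0], "angular": [0, 0, 0], "claw": 1}, {"xyz": [0, 0, 0], "angular": [0, 0, 0], "claw": 1}], "force": 20}}

```text
t: 24.4
eef_pos: [0.6702, 0.2167, 0.2909]
ee_rot: [-3.14, 0.0, -3.061]
force: [0.3, -4.4, 2.7]
width: 0.0193
gripper_force: 20.0
```

{"op": "servo_tool", "data": {"targets": [{"xyz": [0.3, 0, 0], "angular": [0, 0, 0], "claw": 1}, {"xyz": [0.4, 0, 0], "angular": [0, 0, 0], "claw": 1}, {"xyz": [0.4, 0, 0], "angular": [0, 0, 0], "claw": 1}, {"xyz": [0.4, 0, 0], "angular": [0, 0, 0], "claw": 1}, {"xyz": [0.4, 0, 0], "angular": [0, 0, 0], "claw": 1}, {"xyz": [0.4, 0, 0], "angular": [0, 0, 0], "claw": 1}, {"xyz": [0.4, 0, 0], "angular": [0, 0, 0], "claw": 1}, {"xyz": [0.4, 0, 0], "angular": [0, 0, 0], "claw": 1}, {"xyz": [0.4, 0, 0], "angular": [0, 0, 0], "claw": 1}, {"xyz": [0.4, 0, 0], "angular": [0, 0, 0], "claw": 1}, {"xyz": [0.4, 0, 0], "angular": [0, 0, 0], "claw": 1}, {"xyz": [0.4, 0, 0], "angular": [0, 0, 0], "claw": 1}, {"xyz": [0, 0, 0], "angular": [0, 0, 0], "claw": 1}], "force": 20}}

```text
t: 25.7
eef_pos: [0.623, 0.2127, 0.2908]
ee_rot: [-3.14, 0.001, -3.061]
force: [0.7, -4.8, 3.0]
width: 0.0195
gripper_force: 20.0
```

Moved 47 mm. A few more millimetres should reach the stop.

{"op": "servo_tool", "data": {"targets": [{"xyz": [0.2, 0, 0], "angular": [0, 0, 0], "claw": 1}, {"xyz": [0.2, 0, 0], "angular": [0, 0, 0], "claw": 1}, {"xyz": [0.2, 0, 0], "angular": [0, 0, 0], "claw": 1}, {"xyz": [0, 0, 0], "angular": [0, 0, 0], "claw": 1}, {"xyz": [0, 0, 0], "angular": [0, 0, 0], "claw": 1}], "force": 20}}

```text
t: 26.2
eef_pos: [0.6208, 0.2125, 0.2909]
ee_rot: [-3.141, 0.007, -3.061]
force: [17.5, -6.8, -4.1]
width: 0.0193
gripper_force: 20.0
```

It's at the shut stop, with 17 N resistance after 49.5 mm of travel. I'll ease off, release and withdraw.

{"op": "servo_tool", "data": {"targets": [{"xyz": [-0.3, -0.1, 0], "angular": [0, 0, 0], "claw": 1}, {"xyz": [0, 0, 0], "angular": [0, 0, 0], "claw": 2.5}, {"xyz": [0, 0, 0], "angular": [0, 0, 0], "claw": 4.5}, {"xyz": [0, 0, 0], "angular": [0, 0, 0], "claw": 4.5}, {"xyz": [0, 0, 0], "angular": [0, 0, 0], "claw": 4.5}, {"xyz": [0, 0, -2], "angular": [0, 0, 0], "claw": 4.5}, {"xyz": [0, 0, -3], "angular": [0, 0, 0], "claw": 4.5}, {"xyz": [0, 0, -4], "angular": [0, 0, 0], "claw": 4.5}, {"xyz": [0, 0, -3], "angular": [0, 0, 0], "claw": 4.5}, {"xyz": [3, 0, 0], "angular": [0, 0, 0], "claw": 4.5}, {"xyz": [4, 0, 0], "angular": [0, 0, 0], "claw": 4.5}, {"xyz": [4, 0, 0], "angular": [0, 0, 0], "claw": 4.5}, {"xyz": [3, 0, 0], "angular": [0, 0, 0], "claw": 4.5}, {"xyz": [0, 0, 0], "angular": [0, 0, 0], "claw": 4.5}, {"xyz": [0, 0, 0], "angular": [0, 0, 0], "claw": 4.5}]}}

```text
t: 27.7
eef_pos: [0.4801, 0.2014, 0.4108]
ee_rot: [3.141, 0.001, -3.059]
force: [-0.2, 0.2, 0.3]
width: 0.0454
gripper_force: 0.0
```

```bash
python3 - <<'E'
from station import monitor,viewer
from h import *
G=[viewer.grab_frame(n) for n in("scene","top","wrist")];pickle.dump(G,open("g8.pkl","wb"))
s=monitor.get_state();print(s["t"],s["eef_pos"],s["force"].round(1))
f=G[0];hsv=cv2.cvtColor(f["color"],cv2.COLOR_BGR2HSV);m=cv2.inRange(hsv,(3,120,60),(14,255,255))
n,l,st,ce=cv2.connectedComponentsWithStats(m)
print([(st[i].tolist(),ce[i].round()) for i in range(1,n) if st[i,4]>60 and 280<ce[i][0]<370 and ce[i][1]>270])
# knob: dark blob near expected for shut position, scene camera; shut knob = (.6188,.2122)
g=cv2.cvtColor(f["color"],cv2.COLOR_BGR2GRAY)
for q in(0,.006,.012): 
    c,sn=np.cos(np.radians(4.62)),np.sin(np.radians(4.62));x=-.006+q
    print(q,proj(f,[.6255+c*x,.2127+sn*x,.292]).round(1))
a=cv2.resize(f["color"][170:430,220:480],(520,520));b=cv2.resize(G[1]["color"][90:240,110:330],(280,191));w=cv2.resize(G[2]["color"],(280,210))
o=np.zeros((520,800,3),np.uint8);o[:,:520]=a;o[:191,520:]=b;o[200:410,520:]=w
cv2.imwrite("pics/g8.png",cv2.convertScaleAbs(o,alpha=1.4))
E
```

```text
27.85 [0.48115092 0.20145664 0.40948788] [ 0.3 -0.3  0.1]
[([292, 303, 30, 54, 656], array([308., 332.])), ([337, 348, 24, 40, 377], array([349., 370.]))]
0 [356.3 284.5]
0.006 [353.3 286.4]
0.012 [350.3 288.4]
```

View pics/g8.png

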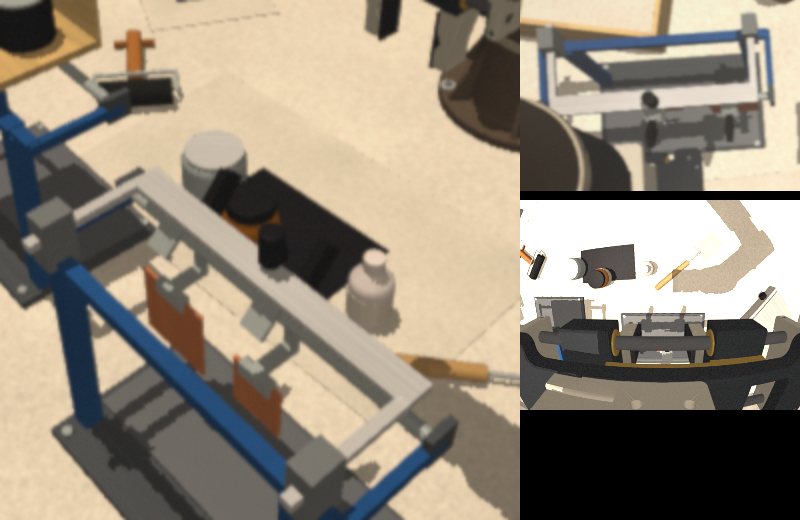

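Both plates hang side by side, the knob at about (356,286) matches the shut position, and the arm is clear. I'm handing in.

```bash
python3 -c "
from station import order
print(order.job_done())"
```

```text
the job is handed in; nothing more can be done
None
```

The job is handed in, with no verdict returned: the large plate hangs released on the drying rail, about 0.11 m from the small plate, which the camera shows where it was; the keeper bar is shut to its stop, and the arm is clear.

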